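Hang a pail from an S-hook on the bakery's counter rail

ROBOT

A 6-joint arm with a two-finger parallel gripper is mounted at the origin on the work surface. World frame = base frame: x ahead of the robot, y to its left, z up, the work surface at z = 0. Lengths are in mm, angles in rad, forces in N, time in s.
With the tool pointing down it reaches from about 375 to 975 mm from the base axis. Payload 3.8 kg.
Tool frame: the origin (TCP) lies midway between the tips of the shut fingers; the grasp point (between the pads) lies 19 mm behind it; z points along the fingers, y is the line along which they close (so a half turn about z gives the same grasp; the last joint's range is limited). The gripper opens to 88 mm and grips with 3 to 60 N. Pads are 18 mm wide; open, the fingers measure 123 mm over their backs; the gripper's body (75 mm by 187 mm) begins 45 mm behind the grasp point.
Start: joints at [1.143, 0.264, 1.604, -0, 1.274, -0.037], TCP at [257.124, 624.104, 238.706] pointing down, gripper open.
Joint ranges: [-2.63, 2.63], [-0.94, 2.18], [0.31, 2.57], [-1.31, 4.45], [0, 2.66], [-2.55, 2.55]. Speed limits (rad/s): [2.57, 2.57, 3.14, 3.14, 3.14, 3.14].

INTERFACE

Orientations are given as a unit quaternion [x, y, z, w].
In Python, from workcell import bot, eyes, sign_off gives the robot as it stands. Calls block until the motion is done:
- bot.movep(position, orientation): joint-space move of the TCP to a pose.
- bot.movel(position, rate=150, orientation=None, force_limit=None): straight line of the TCP; orientation=None keeps the orientation; rate is the mean speed in mm/s. With force_limit (N) it stops when the force on the tool has changed by that much, and returns True; else False.
- bot.set_joints(angles): joint-space move.
- bot.ungrasp() and bot.clamp(grip_force=None): open the fingers fully, or close them until they stop; grip_force is the grip in N (None keeps the last).
- bot.dwell(seconds).
- bot.inverse_kinematics(position, orientation): joint angles nearest the present ones, or None.
- bot.get_state(): the state.
- eyes.grab_frame(name): name is "scene" or "top" or "wrist"; returns a dict with "color" (400x640x3 uint8, red, green, blue), "z_map" (400x640 float32, mm along the optical axis (not along the pixel's ray), 0 where there is no reading), "K" (3x3 intrinsics, pixels), "cam_to_world" (4x4, takes a point from camera to world coordinates); the wrist camera has in their place "mount" (4x4, takes a point from camera to tool coordinates, whose origin is the TCP and whose axes are the flange's). Camera axes: x right, y down, z forward; pixel columns grow to the right and rows downward; lengths in mm; the calibration is good to about 2 mm. A picture is of the moment at which its call begins: read the wrist's pose just before it.
A pose or a line that the arm cannot do raises bot.PlanningError and nothing moves.
- sign_off(): hands the job in; it is judged then, once.
The state is a dict: "clock": time; "q": joint angles; "qd": joint speeds; "joint_torque": joint torques, N m; "position": TCP position; "ee_rot": TCP orientation; "ft_force": force on the tool from outside, world axes, zero at the start; "moment": the same for the moment, N m; "opening": finger opening in mm; "grip_force": force on a finger pad.
Only numpy, scipy, OpenCV 4.12 (cv2) and the standard library are available. Lean on these libraries where they do the work, as an engineer would, in place of code of your own. Each camera call takes 0.05 s, during which the arm holds its last target. There are 200 camera calls.

TASK

Take the steel S-hook off its little stand and hook it over the horizontal rail a few centimetres to the right (-y side) of the stop, then, with it still resting on the rail, slide it along until it presses lightly (about 5 N) and for a moment against the stop's sleeve. Let go of it there, then take the pail by the card plate at its front, hang it by the middle of its handle bar in the hook's lower curl, lowering it gently, and leave it hanging still. Do not ram the stop or bear hard on the rail, and leave the other things alone.

Things in the scene. Friction and masses are not known exactly. Their poses are not given: they have to be found in the camera images.
- rail_mid (a point): Middle of the axis of the fixed level steel rail: round, 16 mm thick, 420 mm long, axis 285 mm above the counter; posts (18 mm thick) 200 mm to either side on feet 50 x 100 x 12 mm. y runs along the rail (+y: left seen from the robot), x level and square to it, away from the robot, z up.
- stop: Collar clamped on the rail's +y half, 34 mm in diameter, 34 mm long. Origin on the rail's axis in its flat -y face, axes as the rail's. From that face a tight, unyielding sleeve (29 mm in diameter) stands out towards -y by 4 to 34 mm, differently each time and not in the readings: feel for it with the hook. More than 20 N on it is too much.
- hook_tab (a point): Centre of the flat finger tab (24 mm along x, 10 mm thick along y, 40 mm high) on top of the loose steel S-hook (180 g, of 10 mm round bar). The hook lies in its own x-z plane, z up. Below this point: bar's top 18 mm, crown's underside 28 mm, end of the upper curl 53 mm. At the start it hangs by its upper curl on the peg stand.
- hook_crown (a point): Middle of the underside of the hook's crown, which comes to rest on the rail; axes as hook_tab. The upper curl, inner radius 14 mm, opens downwards: free end on the +x side, reaching 25 mm below this point; on the -x side the shank's inner face is 14 mm off the middle, straight down to 44 mm below, then slants to the +x side.
- hook_low (a point): Lowest point inside the hook's lower curl, 128 mm below hook_crown, where the pail's bar comes to rest; axes as hook_tab. The lower curl is the upper one turned by half a turn: open upwards, free end on the -x side with its top 25 mm above this point, shank on the +x side. The bar is 10 mm thick below this point.
- peg: Fixed stand of the spare hook. Origin on the counter under the hook; wooden base 130 x 130 x 14 mm. A level peg 12 mm thick, axis 172 mm up, runs along y from a post (16 mm thick) 55 mm on the -y side to its free end 30 mm on the +y side. The hook comes off by lifting it 30 to 36 mm and moving it to its own -x side, or off the free end.
- pail_bar (a point): Middle of the axis of the pail's level round handle bar, 8 mm thick, 100 mm long along the pail's y axis, 140 mm above its underside; rigid uprights (8 mm) at its ends lead down to the round open metal pail, 96 mm wide, 65 mm high, loose, 150 to 300 g. The handle does not fold. z up. The bar's middle is for the hook.
- pail_card (a point): Centre of the blank black card plate that stands upright on a short arm at the pail's front (its -x side): 8 mm thick along x, 36 mm wide along y, 54 mm high. It lies 85 mm from the bar along -x and 68 mm below it; axes as pail_bar. Arm 14 mm wide, its top 19 mm below this point. A firm handle to lift and lower the pail by.
- tin: Bystander: plain open tin without a handle, 84 mm wide, 50 mm high; origin at the centre of its underside. It and the pail may have changed places.
- jar: Bystander: glass jar, 72 mm wide, 120 mm high, beyond the rail; origin at the centre of its underside.
- roll: Bystander: round bread roll, 90 mm wide, 50 mm high, left of the rail's stand; origin at the centre of its underside.
Things that resemble listed ones, but are neither listed nor needed, are in the scene too. What is shaped like the part that bears pail_bar but blue is not meant.

How it is judged (in metres and radians):
On the way, in this order (a step that is already met when the one before it is completed fails the run):
1. the hook rests on the rail, its crown on top, to the right of the stop and not yet touching it (x of hook_crown in the frame of rail_mid between -0.008 and 0.008 m and z of hook_crown in the frame of rail_mid between 0.003 and 0.013 m and contact force between hook and rail above 0.5 N and y of hook_crown in the frame of stop below -0.012 m and contact force between hook and stop below 0.1 N), for 0.2 s.
2. still resting on the rail, the hook presses against the stop with more than 2 N (x of hook_crown in the frame of rail_mid between -0.008 and 0.008 m and z of hook_crown in the frame of rail_mid between 0.003 and 0.013 m and contact force between hook and rail above 0.5 N and contact force between hook and stop above 2 N), for 0.3 s.
At the end, for the whole second after the job is handed in: Hook rests on the rail (crown within 8 mm of its middle, underside 3-13 mm above its axis), 2 to 55 mm right of the collar's face; pail hangs on it by the bar, curl within 10 mm of it across, 20 mm of its middle along; both within 0.25 rad of upright, at rest (under 0.08 m/s), released (x of hook_crown in the frame of rail_mid between -0.008 and 0.008 m and z of hook_crown in the frame of rail_mid between 0.003 and 0.013 m and contact force between hook and rail above 0.5 N and y of hook_crown in the frame of stop between -0.055 and -0.002 m and x of hook_low in the frame of pail_bar between -0.01 and 0.01 m and y of hook_low in the frame of pail_bar between -0.02 and 0.02 m and z of hook_low in the frame of pail_bar between -0.012 and 0.002 m and angle between each of hook_tab, pail_bar's own z axis and vertical below 0.25 rad and contact force between pail and hook above 0.8 N and height (world z) of pail_bar above 0.15 m and linear speed of each of pail, hook below 0.08 m/s); the robot touches nothing.
It fails at once if the hook is forced against the stop with more than 20 N (contact force between hook and stop above 20 N).
It fails at once if the hook bears on the rail with more than 25 N (contact force between hook and rail above 25 N).
It fails at once if the pail is dropped or forced onto the hook with more than 18 N (contact force between pail and hook above 18 N).
It fails at once if the robot itself pushes the stop or the rail with more than 8 N (contact force between the arm and stop above 8 N or contact force between the arm and rail above 8 N).
It fails at once if the tin, the jar or the roll is moved by more than 20 mm (distance of any of tin, jar, roll from where it was at the start of the episode above 0.02 m).
It also fails if it takes over 72 s, if anything falls off the work surface, if the arm or the gripper's body presses on something with over 40 N, if the wrist force passes 120 N, or if a joint passes its speed limit or range.

## Working session

There is one attempt and no reset: what is moved stays moved. The work goes in short steps, each a Python script; the robot and the scene stay as the last script left them, time stands still between calls to the robot, and variables do not carry over. Pictures are saved under pics/ and viewed, at most 14 in all, crops included, and the job is handed in when it is done.

```bash
mkdir -p pics
cat > h.py <<'E'
import numpy as np, cv2
from workcell import bot, eyes, sign_off
def snap(n):
    s=bot.get_state(); f=eyes.grab_frame(n); np.savez(f'{n}.npz',**f,pos=s['position'],rot=s['ee_rot']); return f
def save(f,name,roi=None,k=1):
    im=f['color'][:,:,::-1]
    if roi: im=im[roi[1]:roi[3],roi[0]:roi[2]]
    cv2.imwrite('pics/'+name,cv2.resize(np.ascontiguousarray(im),None,fx=k,fy=k,interpolation=cv2.INTER_CUBIC))
def cloud(f):
    z=f['z_map'];v,u=np.indices(z.shape);K=f['K']
    P=np.stack([(u-K[0,2])/K[0,0]*z,(v-K[1,2])/K[1,1]*z,z],-1)
    T=f['cam_to_world']; W=P@T[:3,:3].T+T[:3,3]; W[z==0]=np.nan; return W
E
python3 - <<'E'
from h import *
for n in('scene','top'):
    f=snap(n); save(f,n+'1.png',None,1.25); print(f['K'],f['cam_to_world'])
s=bot.get_state();print(s)
E
```

```text
[[513.19523975   0.         319.53586279]
 [  0.         513.19523975 199.49448731]
 [  0.           0.           1.        ]] [[-7.18684846e-01  3.85477463e-01 -5.78704776e-01  1.26967372e+03]
 [ 6.95143889e-01  4.17871850e-01 -5.84942810e-01  7.25992641e+02]
 [ 1.63421652e-02 -8.22672622e-01 -5.68280468e-01  8.55895094e+02]
 [ 0.00000000e+00  0.00000000e+00  0.00000000e+00  1.00000000e+00]]
[[495.80465182   0.         315.43192144]
 [  0.         495.80465182 200.13551301]
 [  0.           0.           1.        ]] [[-9.65794536e-03 -9.89282581e-01  1.45693856e-01  3.22523264e+02]
 [-9.99932023e-01  8.60285327e-03 -7.87017376e-03  1.21782174e+01]
 [ 6.53244294e-03 -1.45759962e-01 -9.89298418e-01  1.57780435e+03]
 [ 0.00000000e+00  0.00000000e+00  0.00000000e+00  1.00000000e+00]]
{'clock': 0.1, 'q': array([ 1.14311588e+00,  2.64658331e-01,  1.60524368e+00, -2.29021466e-05,
        1.27370091e+00, -3.69156479e-02]), 'qd': array([-8.80925326e-04, -2.02730749e-03, -2.93602132e-03,  1.69217179e-03,
       -4.35032639e-05, -4.25073369e-04]), 'joint_torque': array([ 1.69992407e-03, -5.03615141e+01, -3.58071899e+01,  7.30569754e-02,
        2.33402214e-02, -5.55480005e-05]), 'position': array([256.85427841, 623.52016636, 237.52226468]), 'ee_rot': array([ 1.94138276e-01,  9.80973659e-01, -9.80658855e-04, -2.20745033e-04]), 'ft_force': array([-0.14692695, -0.45992591, -0.13986358]), 'moment': array([ 0.02700688, -0.04262049,  0.01178984]), 'grip_force': 0.0, 'opening': 88.15179110545495}
```

View pics/scene1.png

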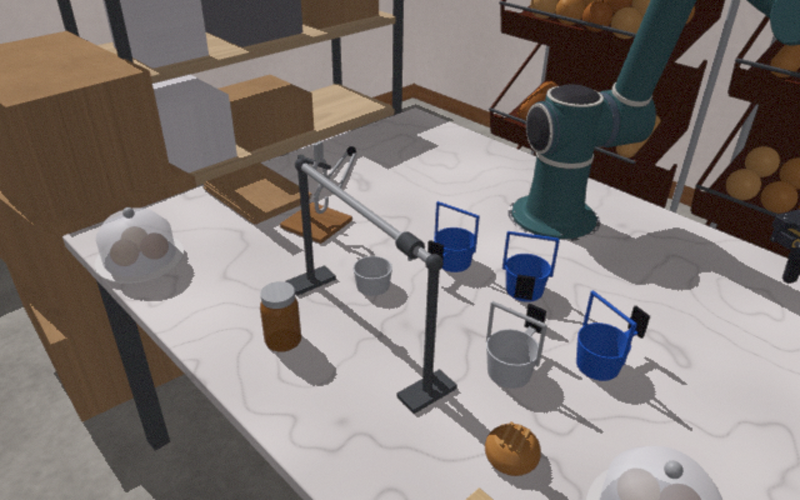

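View pics/top1.png

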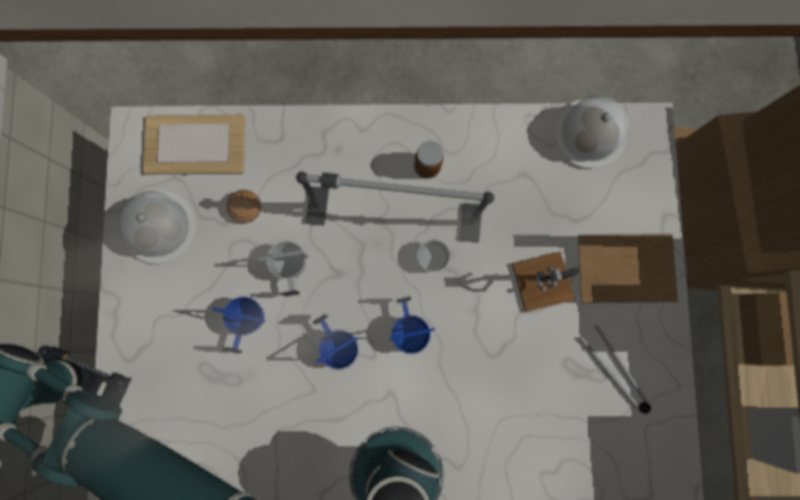

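Scene picture: candidates for the pail are grey pail (512,355) and blue pails (455,245), (527,275), (603,350); the tin is (373,275). In top the grey pail is at (283,262) and the hook on its stand at (548,278); the tongs at (625,375) are a decoy. By the description the grey pail, with the black card at (290,293) in top, is the one I want. Next I'll take clouds and close crops.

```bash
cat > loc.py <<'E'
from h import *
fs=np.load('scene.npz'); ft=np.load('top.npz')
C={'scene':cloud(fs),'top':cloud(ft)}
def box(n,u0,v0,u1,v1,z0,z1):
    W=C[n][v0:v1,u0:u1].reshape(-1,3); W=W[(W[:,2]>z0)&(W[:,2]<z1)]; return W
def st(t,W):
    print(t,len(W),'med',np.nanmedian(W,0).round(1),'p2',np.nanpercentile(W,2,axis=0).round(1),'p98',np.nanpercentile(W,98,axis=0).round(1))
E
python3 - <<'E'
from loc import *
for n,b in(('top',(200,110,450,240)),('scene',(20,130,60,200))): st('counter '+n,box(n,*b,-30,10))
# rail
for n,b in(('top',(236,135,396,165)),('scene',(236,122,350,214))):
    W=box(n,*b,270,312); st('rail '+n,W)
    v=cv2.fitLine(W.astype(np.float32),cv2.DIST_HUBER,0,.01,.01).ravel(); print(v)
# rgb segmentation
for n,b,z in(('top',(205,185,245,240),(2,160)),('scene',(380,235,445,315),(2,160)),('top',(318,190,362,220),(5,70)),('scene',(280,200,316,240),(5,70)),('top',(405,195,465,255),(25,260)),('scene',(230,110,290,195),(25,260))):
    st(n+str(b),box(n,*b,*z))
for n,b in(('scene',(230,105,290,200)),('top',(400,190,470,255)),('scene',(380,235,445,315)),('top',(205,185,250,245))):
    f=dict(scene=fs,top=ft)[n]; im=f['color'][b[1]:b[3],b[0]:b[2],::-1]
    im=cv2.resize(np.ascontiguousarray(im),(400,300),interpolation=cv2.INTER_CUBIC); globals().setdefault('L',[]).append(im)
cv2.imwrite('pics/crop1.png',np.vstack([np.hstack(L[:2]),np.hstack(L[2:])]))
E
```

```text
counter top 27617 med [ 6.37e+02 -1.71e+01  6.00e-01] p2 [ 436.9 -418.1   -6.9] p98 [849.3 356.9   8.3]
counter scene 528 med [ 903.8 -979.7   -6.9] p2 [  831.2 -1054.4   -28.8] p98 [ 950.9 -691.6    9.2]
rail top 1108 med [648.6  20.5 292.8] p2 [ 616.8 -202.1  283.8] p98 [676.6 202.8 303.3]
[1.1907781e-01 9.9284399e-01 9.0107713e-03 6.4654626e+02 9.3957558e-02
 2.9332544e+02]
rail scene 1280 med [660.7  65.5 289.9] p2 [ 627.1 -197.   276.3] p98 [684.6 203.6 300.4]
[1.2836678e-01 9.9171048e-01 5.6832465e-03 6.5818604e+02 2.6862862e+01
 2.8948386e+02]
top(205, 185, 245, 240) 1281 med [518.3 279.6   7.6] p2 [435.3 223.7   2.2] p98 [599.9 349.7 145. ]
scene(380, 235, 445, 315) 2427 med [515.6 259.7  47.9] p2 [341.6 170.7   2.4] p98 [571.4 319.1 142.4]
top(318, 190, 362, 220) 456 med [542.7 -98.2  10.3] p2 [ 493.4 -138.6    5.1] p98 [581.6 -14.6  54. ]
scene(280, 200, 316, 240) 739 med [ 533.  -100.4   30.3] p2 [ 497.1 -137.     6.1] p98 [575.6 -57.4  50.3]
top(405, 195, 465, 255) 357 med [ 470.2 -357.9  174.1] p2 [ 443.4 -469.1   27.6] p98 [ 550.1 -332.3  229.4]
scene(230, 110, 290, 195) 912 med [ 480.9 -350.2  168.1] p2 [ 420.7 -543.2   25.9] p98 [ 635.4 -188.2  251.5]
```

View pics/crop1.png

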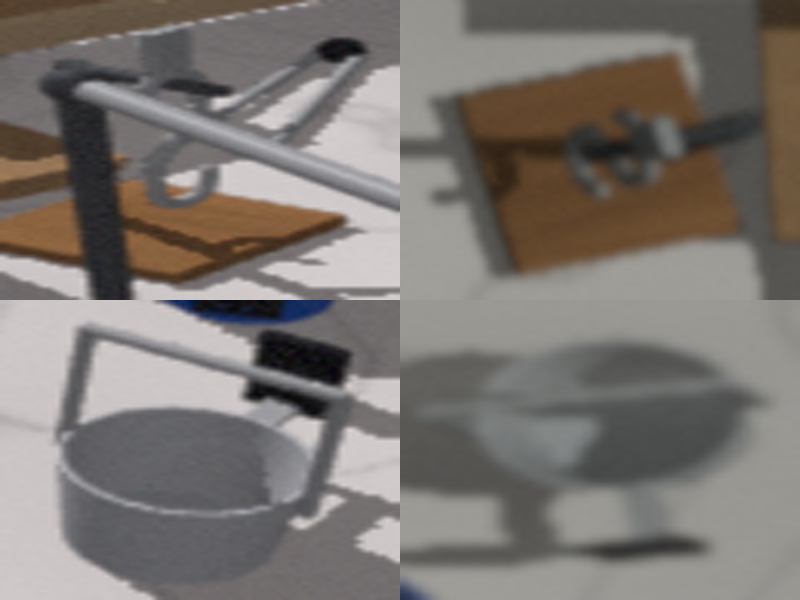

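Crops confirm: the S-hook with grey tab hangs on the peg (tab at (665,135) in the top crop), and the pail chosen is the grey one with an empty rim and a black card. Now I'll take wrist views of the pail, stop and hook on one pass.

```bash
cat >> h.py <<'E'
from scipy.spatial.transform import Rotation as R
def down(th,tilt=0):  # tool down, tool x at th; tilt leans the tool about tool y
    return (R.from_euler('z',th)*R.from_euler('x',np.pi)*R.from_euler('y',tilt)).as_quat()
def wsnap(tag):
    s=bot.get_state(); f=dict(eyes.grab_frame('wrist')); T=np.eye(4); T[:3,:3]=R.from_quat(s['ee_rot']).as_matrix(); T[:3,3]=s['position']
    f['cam_to_world']=T@f['mount']; np.savez(tag+'.npz',**f); return f
E
python3 - <<'E'
from h import *
for tag,p,th in(('wpail',[480,255,400],np.pi),('wrail',[600,90,480],np.pi-.12),('whook',[440,-350,420],.2)):
    bot.movep(p,down(th)); f=wsnap(tag); print(tag,bot.get_state()['clock'],f['cam_to_world'].round(2).tolist()); 
print(f['mount'].round(3),f['K'])
L=[cv2.resize(np.load(t+'.npz')['color'][:,:,::-1],(400,250)) for t in('wpail','wrail','whook')]
cv2.imwrite('pics/w1.png',np.vstack([np.hstack(L[:2]),np.hstack([L[2],L[2]*0])]))
E
```

```text
wpail 1.8333 [[-0.0, 0.95, 0.32, 395.98], [1.0, 0.0, 0.0, 255.58], [0.0, 0.32, -0.95, 546.16], [0.0, 0.0, 0.0, 1.0]]
wrail 2.7667 [[0.12, 0.94, 0.32, 516.54], [0.99, -0.11, -0.04, 100.97], [0.0, 0.32, -0.95, 625.97], [0.0, 0.0, 0.0, 1.0]]
whook 4.5583 [[0.2, -0.93, -0.31, 523.82], [-0.98, -0.19, -0.06, -332.22], [-0.0, 0.32, -0.95, 566.79], [0.0, 0.0, 0.0, 1.0]]
[[ 0.00000e+00 -9.47000e-01 -3.21000e-01  8.50620e+01]
 [ 1.00000e+00  0.00000e+00 -0.00000e+00  4.50000e-02]
 [ 1.00000e-03 -3.21000e-01  9.47000e-01 -1.46633e+02]
 [ 0.00000e+00  0.00000e+00  0.00000e+00  1.00000e+00]] [[353.25468181   0.         326.22750405]
 [  0.         353.25468181 201.44554028]
 [  0.           0.           1.        ]]
```

View pics/w1.png

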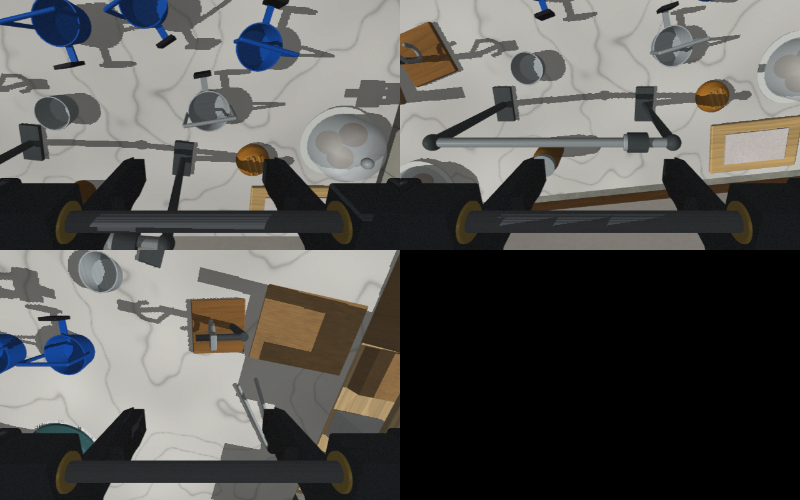

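Wrist views: the pail is at (210,105) in tile 1 with a blue pail at (260,45) nearby; the stop is at (636,142) in tile 2; the hook is at (213,335) in tile 3. I'll measure with clouds and enlarge those crops.

Run:
```python
from h import *
D={t:dict(np.load(t+'.npz')) for t in('wpail','wrail','whook')}; W={t:cloud(D[t]) for t in D}
# rail: 1.6 scale in full image
A=W['wrail'][205:250,50:450].reshape(-1,3); A=A[(A[:,2]>278)&(A[:,2]<300)&(A[:,1]<120)]; v=cv2.fitLine(A.astype(np.float32),cv2.DIST_HUBER,0,.01,.01).ravel(); print('rail',len(A),v)
d=v[:2]/np.linalg.norm(v[:2])*np.sign(v[1]); y=np.array(d); x=np.array([y[1],-y[0]]); 
B=W['wrail'][200:260,40:470].reshape(-1,3); B=B[(B[:,2]>265)&(B[:,2]<320)]; s=(B[:,:2]-v[3:5])@y; c=(B[:,:2]-v[3:5])@x
for a in range(-220,240,6):
    m=(s>=a)&(s<a+6)
    if m.sum()>3: print(a,m.sum(),'z98 %.0f c %.0f..%.0f'%(np.percentile(B[m,2],95),np.percentile(c[m],4),np.percentile(c[m],96)),end=' | ')
print()
P=W['whook'][40:180,250:420].reshape(-1,3)
for z0 in(20,60,100,130,150,165,180,190,205,220):
    m=(P[:,2]>z0)&(P[:,2]<z0+(10 if z0>=150 else 20)) 
    if m.sum()>2: print('hook z',z0,m.sum(),np.median(P[m],0).round(0),np.percentile(P[m],[3,97],axis=0).round(0).tolist())
L=[]
for t,(u0,v0,u1,v1) in(('whook',(290,70,410,160)),('wrail',(360,190,480,280)),('wpail',(280,100,400,220)),('wpail',(280,0,520,180))):
    L.append(cv2.resize(np.ascontiguousarray(D[t]['color'][v0:v1,u0:u1,::-1]),(400,300) ,interpolation=cv2.INTER_CUBIC))
cv2.imwrite('pics/w2.png',np.vstack([np.hstack(L[:2]),np.hstack(L[2:])]))
```

```text
rail 5136 [ 1.1828195e-01  9.9297875e-01  1.6400138e-03  6.4370068e+02
 -3.4863857e+01  2.9229059e+02]
-172 59 z98 300 c -11..10 | -166 210 z98 300 c -11..12 | -160 293 z98 298 c -10..12 | -154 107 z98 294 c -6..9 | -148 92 z98 294 c -5..9 | -142 94 z98 294 c -6..9 | -136 94 z98 294 c -6..9 | -130 91 z98 294 c -6..9 | -124 91 z98 294 c -5..9 | -118 93 z98 294 c -5..9 | -112 99 z98 294 c -6..8 | -106 89 z98 294 c -6..9 | -100 94 z98 294 c -6..9 | -94 94 z98 294 c -5..9 | -88 92 z98 294 c -5..9 | -82 94 z98 294 c -6..9 | -76 95 z98 294 c -5..9 | -70 90 z98 295 c -5..9 | -64 92 z98 295 c -5..9 | -58 99 z98 294 c -5..9 | -52 91 z98 294 c -6..9 | -46 94 z98 294 c -6..9 | -40 94 z98 294 c -5..9 | -34 92 z98 294 c -5..9 | -28 94 z98 295 c -6..9 | -22 93 z98 294 c -5..9 | -16 95 z98 294 c -6..9 | -10 93 z98 294 c -5..9 | -4 95 z98 294 c -5..9 | 2 94 z98 295 c -5..9 | 8 93 z98 294 c -5..9 | 14 90 z98 294 c -5..9 | 20 94 z98 294 c -5..9 | 26 95 z98 294 c -6..9 | 32 92 z98 294 c -5..9 | 38 94 z98 294 c -5..9 | 44 93 z98 294 c -5..9 | 50 95 z98 294 c -5..9 | 56 94 z98 295 c -5..9 | 62 89 z98 294
[... 887 characters left out ...]
4.0, 62.0], [490.0, -350.0, 79.0]]
hook z 100 59 [ 482. -405.  109.] [[468.0, -412.0, 101.0], [488.0, -351.0, 119.0]]
hook z 130 37 [ 484. -406.  140.] [[449.0, -413.0, 131.0], [488.0, -358.0, 149.0]]
hook z 150 18 [ 487. -407.  157.] [[483.0, -414.0, 151.0], [491.0, -350.0, 159.0]]
hook z 165 122 [ 478. -367.  173.] [[460.0, -411.0, 166.0], [490.0, -332.0, 175.0]]
hook z 180 57 [ 480. -356.  182.] [[471.0, -407.0, 180.0], [484.0, -352.0, 189.0]]
hook z 190 13 [ 479. -356.  197.] [[478.0, -359.0, 191.0], [479.0, -352.0, 199.0]]
hook z 205 28 [ 478. -355.  211.] [[459.0, -360.0, 206.0], [479.0, -352.0, 214.0]]
hook z 220 253 [ 468. -359.  227.] [[456.0, -364.0, 225.0], [479.0, -353.0, 228.0]]
```

View pics/w2.png

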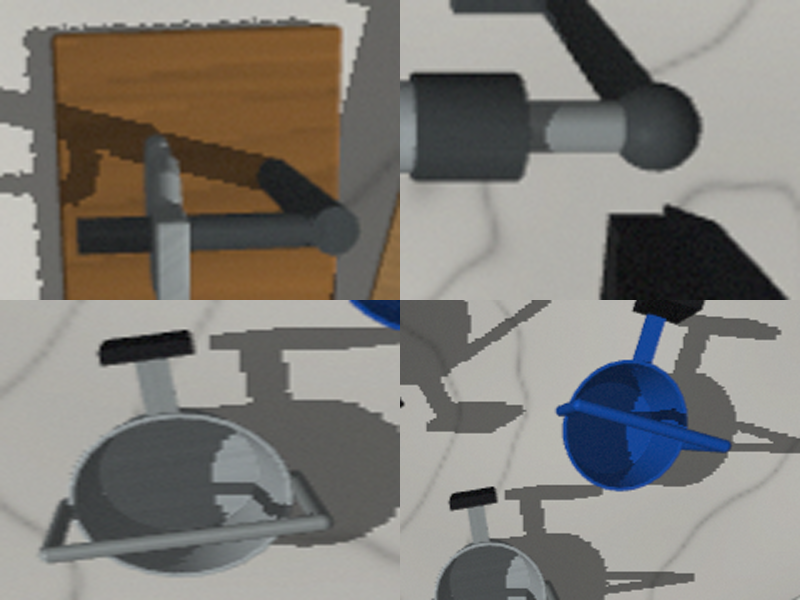

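Crop: tab top at (170,235) in tile 1, pointing towards +x with the post to the right; the stop's collar spans (410..525,125) in tile 2. I'll fit the tab and pick up the hook.

Run:
```python
from h import *
D=dict(np.load('whook.npz')); W=cloud(D)[40:180,250:420].reshape(-1,3)
m=(W[:,2]>221)&(W[:,2]<233); r=cv2.minAreaRect(W[m][:,:2].astype(np.float32)); print(r, np.median(W[m],0))
B=W[(W[:,2]>10)&(W[:,2]<20)&(abs(W[:,0]-480)<100)&(abs(W[:,1]+365)<100)][:,:2]; print('base',cv2.minAreaRect(B.astype(np.float32)),len(B))
P=W[(W[:,2]>168)&(W[:,2]<190)]; P=P[(P[:,1]<-366)|(P[:,1]>-349)]; print('peg',len(P),cv2.fitLine(P[:,:2].astype(np.float32),cv2.DIST_HUBER,0,.01,.01).ravel())
```

```text
((467.21124267578125, -358.5746154785156), (23.74871826171875, 9.569273948669434), 14.061888694763184) [ 467.63782589 -358.51111332  226.70801555]
base ((472.18988037109375, -378.4636535644531), (130.1581268310547, 130.0888671875), 13.235836029052734) 5727
peg 783 [ 2.2522108e-01 -9.7430766e-01  4.7293155e+02 -3.7913980e+02]
```

Run:
```python
from h import *
q=down(.24); p=np.array([467.6,-358.5,0]); u=np.array([-np.sin(.235),np.cos(.235),0]); Z=np.array([0,0,1])
bot.movep(p+260*Z,q); print(bot.movel(p+197.5*Z,80,force_limit=6)); 
s=bot.get_state();print(s['clock'],s['position'],s['ft_force'],R.from_quat(s['ee_rot']).as_euler('zyx'))
bot.clamp(25); s=bot.get_state();print(s['clock'],s['opening'],s['grip_force'],s['position'],s['ft_force'])
print(bot.movel(p+205.5*Z,40,force_limit=10)); s=bot.get_state();print(s['position'],s['ft_force'])
print(bot.movel(p+205.5*Z+60*u,100,force_limit=6)); s=bot.get_state();print(s['clock'],s['position'],s['ft_force'],s['opening'])
```

```text
False
6.1833 [ 467.92896433 -358.76531242  197.9276063 ] [-0.67939537  0.54710294  0.03857353] [-2.39973203e-01  6.02382996e-04  3.14109744e+00]
7.3417 10.036363610328607 24.99700963497162 [ 467.5516293  -358.48237744  197.45227617] [ 0.59704746 -0.17325799  0.94309512]
False
[ 467.77166911 -358.63111323  205.88726065] [-0.69777453 -0.63927952 -1.57854635]
False
8.4417 [ 453.90230253 -300.15333788  205.86997009] [ 1.18261918  0.16289731 -1.35431583] 9.81811341990326
```

```bash
cat >> h.py <<'E'
YR=np.array([.1183,.993,0]); XR=np.array([.993,-.1183,0]); V=np.array([643.7,-34.86,0])
def rail(s,c,z): return V+YR*s+XR*(c+1.2)+np.array([0,0,z])
QR=down(-.1186)
E
python3 - <<'E'
from h import *
s=bot.get_state()['position']; bot.movel([s[0],s[1],344],200); bot.movep(rail(95,-80,344),QR)
print(bot.get_state()['clock'],bot.get_state()['position'])
f=bot.movel(rail(95,0,344),80,force_limit=5); s=bot.get_state(); print(f,s['clock'],s['position'],rail(95,0,344),s['ft_force'])
f=snap('scene'); save(f,'hooked.png',(230,80,390,200),5)
W=cloud(f)[80:200,230:390].reshape(-1,3)
E
```

```text
10.7333 [576.56144144  67.98710883 343.48946572]
False 11.8833 [655.78428419  59.43130297 344.08153859] [656.1301   59.33304 344.     ] [-0.94070718  0.24613922 -1.15299774]
```

View pics/hooked.png

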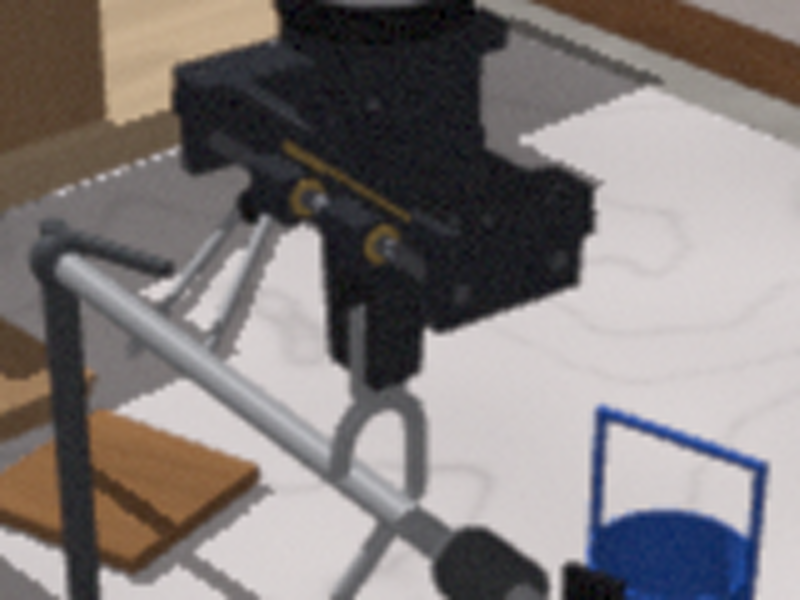

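The view shows the rail at (380,490) inside the hook's upper arch, (335..425,440), with the collar at (490,570). Now lower until it makes contact.

Run:
```python
from h import *
bot.movel(rail(95,0,318),40); bot.dwell(.2); f0=bot.get_state()['ft_force']
f=bot.movel(rail(95,0,306),8,force_limit=2.5); s=bot.get_state(); print(f,s['clock'],s['position'],s['ft_force']-f0)
for _ in range(3):
    bot.dwell(.2); s=bot.get_state(); print(s['clock'],s['position'].round(2),(s['ft_force']-f0).round(2),s['moment'].round(3))
```

```text
True 13.7167 [656.0598486   59.33245026 312.8570603 ] [-0.52660341 -0.15643588  5.39921768]
13.9167 [656.07  59.3  312.81] [-0.87 -1.22  7.8 ] [0.057 0.154 0.059]
14.1167 [656.04  59.33 312.77] [-1.83  0.77  8.3 ] [0.014 0.111 0.   ]
14.3167 [656.08  59.33 312.85] [-0.43 -0.64  6.97] [0.023 0.167 0.026]
```

Run:
```python
from h import *
def rd(n=3):
    a=[]
    for _ in range(n): bot.dwell(.05); a.append(np.r_[bot.get_state()['ft_force'],bot.get_state()['position']])
    return np.mean(a,0).round(2)
print(rd(5))
for z in(313.0,313.2,313.4):
    bot.movel(rail(95,0,z),20); r=rd(5); print(z,r)
    if r[2]<3.2: break
z0=z; bot.dwell(.3)
f=bot.movel(rail(153,0,z0),10,force_limit=4.5)
print(f,bot.get_state()['clock'],rd(2)); print((bot.get_state()['position']-V)@YR, rd(6), rd(4), bot.get_state()['clock'])
```

```text
[ 1.0000e-02 -2.0000e-02  5.7300e+00  6.5606e+02  5.9330e+01  3.1281e+02]
313.0 [ 3.9000e-01 -4.0000e-02  1.7400e+00  6.5619e+02  5.9330e+01  3.1298e+02]
True 19.8917 [-8.5000e-01  4.3000e-01  3.8400e+00  6.6238e+02  1.1104e+02  3.1295e+02]
147.0844099277008 [ -0.68   2.5    4.36 662.43 110.96 312.9 ] [-6.4000e-01  3.3800e+00  5.3100e+00  6.6243e+02  1.1092e+02  3.1285e+02] 20.4917
```

```bash
cat >> h.py <<'E'
def rd(n=3):
    a=[]
    for _ in range(n):
        bot.dwell(.04); s=bot.get_state(); a.append(np.r_[s['ft_force']@XR,s['ft_force']@YR,s['ft_force'][2],(s['position']-V)@YR,s['position'][2],s['moment']])
    return np.mean(a,0).round(2)
E
python3 - <<'E'
from h import *
print(rd(5)); 
for s in np.arange(147,149.6,.5):
    bot.movel(rail(s,0,313.0),10); r=rd(5); print(s,r)
    if r[1]<-5: break
print(bot.get_state()['clock'])
f=snap('scene'); save(f,'press.png',(270,110,370,185),6)
E
```

```text
[-6.9000e-01  3.8400e+00  5.2700e+00  1.4696e+02  3.1284e+02  6.7000e-01
  2.3000e-01 -1.0000e-02]
147.0 [ 7.7000e-01  2.3300e+00  2.9700e+00  1.4706e+02  3.1289e+02  4.4000e-01
  2.0000e-02 -2.0000e-02]
147.5 [ 1.1000e+00  5.8000e-01  2.4900e+00  1.4715e+02  3.1291e+02  7.0000e-02
 -5.0000e-02  1.0000e-02]
148.0 [ 7.4000e-01 -3.4500e+00  2.5500e+00  1.4729e+02  3.1292e+02 -6.0000e-01
 -1.0000e-02 -0.0000e+00]
148.5 [ 1.0800e+00 -5.5100e+00  2.8300e+00  1.4740e+02  3.1292e+02 -1.0000e+00
  3.0000e-02 -0.0000e+00]
22.5417
```

View pics/press.png

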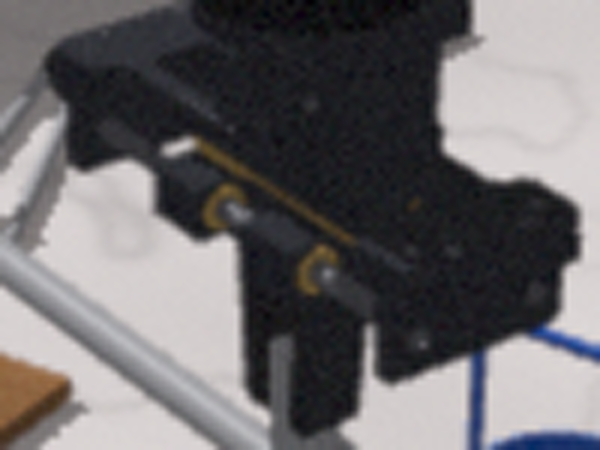

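The hook is blocked at s = 147.3 with about 5.5 N on the sleeve. I'll hold briefly, relax, release and look.

Run:
```python
from h import *
bot.dwell(.4); print(rd(3))
bot.movel(rail(147.5,0,313.0),10); print(rd(3))
bot.ungrasp(); print(rd(3), bot.get_state()['opening'])
p=bot.get_state()['position']; bot.movel([p[0],p[1],400],120,force_limit=6); print(rd(2))
bot.movep(rail(147,-110,440),down(np.pi-.1186)); f=wsnap('wh2'); print(bot.get_state()['clock'])
W=cloud(f); P=W.reshape(-1,3); m=(P[:,2]>328)&(P[:,2]<350)&(abs(P[:,0]-662)<40)&(abs(P[:,1]-112)<40); print('tab',m.sum(),np.median(P[m],0),cv2.minAreaRect(P[m][:,:2].astype(np.float32)))
g=snap('scene'); save(g,'rel.png',(270,110,390,230),5)
```

```text
[  1.51  -5.03   3.28 147.39 312.95  -0.96   0.     0.  ]
[ 1.7000e+00 -3.2300e+00  2.5100e+00  1.4732e+02  3.1292e+02 -7.4000e-01
 -5.0000e-02 -0.0000e+00]
[-3.3000e-01 -5.9000e-01 -1.0000e-02  1.4750e+02  3.1301e+02  2.0000e-02
  1.6000e-01 -2.0000e-02] 88.21217377916912
[-4.0000e-02 -1.4000e-01 -4.0000e-01  1.4738e+02  3.9847e+02  1.0000e-02
  1.9000e-01 -3.0000e-02]
28.45
tab 400 [654.10687775 112.47514806 342.00108306] ((657.840087890625, 112.14535522460938), (9.393139839172363, 24.95159339904785), 82.90071868896484)
```

View pics/rel.png

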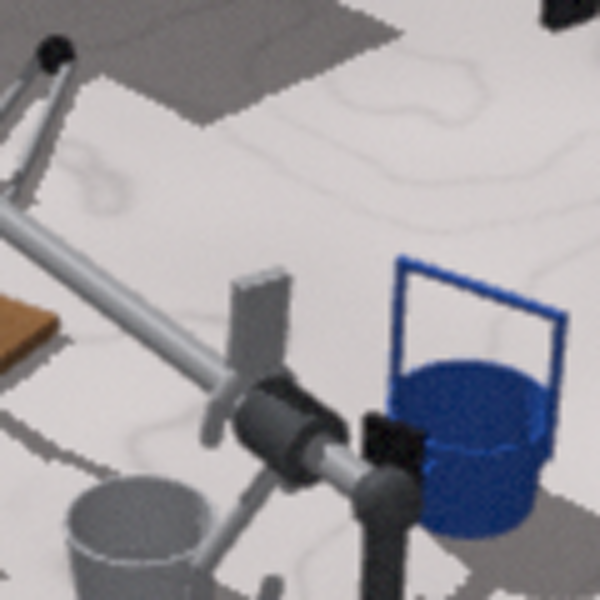

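Hook rests upright on the rail right of the collar (tab at (260,320), collar at (290,430)). Now I'll measure the hook's lower curl, the pail and its neighbours.

Run:
```python
from h import *
f=dict(np.load('wh2.npz')); P=cloud(f).reshape(-1,3); Q=P-rail(147.3,0,0); a=np.c_[Q@XR,Q@YR,P[:,2]]
for z0 in range(150,345,12):
    m=(abs(a[:,0])<40)&(abs(a[:,1])<14)&(a[:,2]>z0)&(a[:,2]<z0+12)
    if m.sum()>4: print(z0,m.sum(),np.median(a[m],0).round(1),np.percentile(a[m],[5,95],axis=0).round(0).tolist())
P=cloud(dict(np.load('wpail.npz'))).reshape(-1,3); C=dict(np.load('wpail.npz'))['color'].reshape(-1,3).astype(int)
blue=C[:,2]-C[:,0]>50; grey=~blue
near=(abs(P[:,0]-530)<130)&(abs(P[:,1]-265)<150)
m=near&grey&(P[:,2]>134)&(P[:,2]<150); print('bar',m.sum(),np.median(P[m],0),cv2.minAreaRect(P[m][:,:2].astype(np.float32)))
m=near&grey&(P[:,2]>93)&(P[:,2]<105)&(P[:,0]<490); print('card',m.sum(),np.median(P[m],0),cv2.minAreaRect(P[m][:,:2].astype(np.float32)))
m=near&grey&(P[:,2]>61)&(P[:,2]<70); print('rim',m.sum(),cv2.minEnclosingCircle(P[m][:,:2].astype(np.float32)))
for z0,z1 in((130,150),(85,105),(58,72)):
    m=(P[:,0]<520)&(P[:,1]>100)&(blue|(P[:,0]<420))&(P[:,2]>z0)&(P[:,2]<z1); n,l,s,c=cv2.connectedComponentsWithStats(m.reshape(400,640).astype(np.uint8))
    for i in range(1,n):
        if s[i,4]>15: X=P[l.ravel()==i]; print('blue',z0,s[i,4],X.min(0).round(),X.max(0).round())
```

```text
162 118 [ 10.3   0.7 167.6] [[-0.0, -4.0, 164.0], [18.0, 5.0, 171.0]]
174 12 [-16.6   0.7 182.7] [[-18.0, -4.0, 175.0], [-13.0, 4.0, 185.0]]
186 47 [-1.440e+01  1.000e-01  1.886e+02] [[-18.0, -4.0, 187.0], [-10.0, 5.0, 191.0]]
246 35 [-21.1   0.  252.5] [[-22.0, -4.0, 249.0], [-18.0, 5.0, 257.0]]
258 51 [-21.8   1.  264.5] [[-23.0, -4.0, 258.0], [-19.0, 5.0, 270.0]]
270 54 [-22.7   0.5 276.9] [[-24.0, -4.0, 271.0], [-20.0, 5.0, 281.0]]
282 326 [-11.7  -2.8 290.9] [[-22.0, -13.0, 283.0], [4.0, 12.0, 294.0]]
294 317 [ -7.9   7.5 298.7] [[-17.0, -7.0, 294.0], [8.0, 13.0, 303.0]]
306 74 [-13.8   0.9 311.9] [[-15.0, -4.0, 307.0], [-13.0, 5.0, 317.0]]
318 82 [-14.7   0.9 324. ] [[-15.0, -4.0, 318.0], [-14.0, 5.0, 329.0]]
330 188 [-14.8   0.8 340.7] [[-16.0, -4.0, 331.0], [-1.0, 5.0, 342.0]]
342 200 [ -1.4  -0.  342.7] [[-13.0, -3.0, 342.0], [6.0, 5.0, 344.0]]
bar 597 [525.64037125 267.75408532 144.2028764 ] ((526.6681518554688, 266.7851257324219), (8.4886474609375, 106.18011474609375), 9.595518112182617)
card 198 [442.52734789 253.30331728  99.80357844] ((443.14129638671875, 252.9727783203125), (8.304178237915039, 35.4421501159668), 9.468406677246094)
rim 517 ((478.00799560546875, 319.1224670410156), 118.07481384277344)
blue 130 205 [319. 100. 139.] [334. 125. 146.]
blue 130 787 [375. 317. 130.] [407. 422. 147.]
blue 85 171 [308. 374.  85.] [317. 409. 102.]
blue 85 260 [368. 165.  85.] [391. 198. 103.]
blue 85 19 [375. 317.  86.] [382. 322. 105.]
blue 85 21 [403. 414.  86.] [407. 418. 103.]
blue 58 316 [304. 100.  58.] [354. 185.  68.]
blue 58 100 [303. 373.  58.] [317. 407.  72.]
blue 58 409 [344. 327.  58.] [391. 417.  68.]
blue 58 41 [368. 168.  59.] [392. 198.  72.]
blue 58 367 [382. 322.  58.] [438. 416.  71.]
```

Hook leans 0.05 rad, with its low point about +5 mm in x; the pail's yaw is 0.165. I'll grip the card across its width, tool vertical, keeping clear of the blue pail's bar.

Run:
```python
from h import *
psi=.12; q=down(np.pi+psi); p=np.array([447.1,253.6,0]); Z=np.array([0,0,1])
bot.movep(p+220*Z,q); bot.dwell(.2); s=bot.get_state(); print(s['clock'],s['q'].round(2))
f=bot.movel(p+62*Z,90,force_limit=6); s=bot.get_state(); print(f,s['clock'],s['position'],s['ft_force'])
if not f:
    bot.clamp(50); s=bot.get_state(); print(s['clock'],s['opening'],s['grip_force'],s['ft_force'])
    print(bot.movel(p+135*Z,60,force_limit=15)); bot.dwell(.2); s=bot.get_state(); print(s['position'],s['ft_force'],s['moment'],s['opening'])
```

```text
29.775 [ 0.47 -0.03  1.96 -0.    1.21 -1.22]
False 31.6833 [447.56278104 253.81585882  62.58413565] [-0.15492463  0.44083027 -0.02813642]
32.5333 35.0537537536616 49.96533194712072 [-0.11611812  0.39670612  0.62786161]
False
[446.86401308 253.50286364 134.59569157] [ 0.13484161  0.25680925 -0.76781605] [0.00675572 0.10129863 0.0337822 ] 35.30269551637676
```

Run:
```python
from h import *
f=wsnap('wp2'); g=snap('scene')
A=cv2.resize(np.ascontiguousarray(f['color'][:,:,::-1]),(400,300)); b=g['color'][200:320,360:520,::-1]
cv2.imwrite('pics/lift.png',np.hstack([A,cv2.resize(np.ascontiguousarray(b),(400,300))]))
P=cloud(f).reshape(-1,3); s=bot.get_state(); T=R.from_quat(s['ee_rot']).as_matrix()
print(s['ft_force'],s['moment'],s['position'])
m=(P[:,0]>500)&(P[:,0]<560)&(abs(P[:,1]-265)<80)&(P[:,2]>150); 
if m.sum()>10:
    h=np.histogram(P[m,2],bins=range(150,260,6)); print(h)
    print(P[m].min(0),P[m].max(0))
```

```text
[-0.4214543  -0.10407262 -1.62778082] [0.00775999 0.14558084 0.02236438] [446.95467809 253.553168   134.75027504]
```

View pics/lift.png

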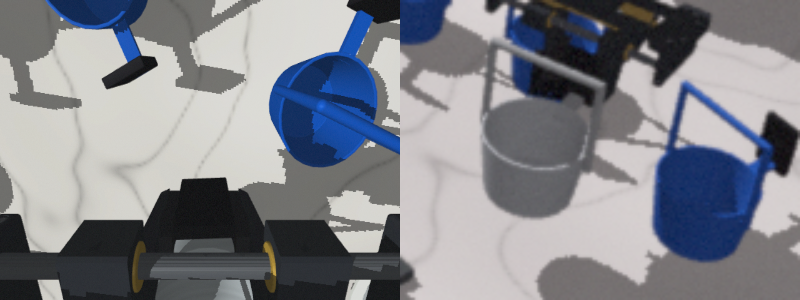

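The left half shows the card in the fingers at (205,200); the right half shows the pail lifted and level, bar from (490,45) to (600,90). I'll go to the pre-hang pose and measure the bar.

```bash
cat >> h.py <<'E'
def bar(zb):  # bar in rail frame from scene and top clouds; zb expected axis height
    for n in('scene','top'):
        f=snap(n); P=cloud(f).reshape(-1,3); C=f['color'].reshape(-1,3).astype(int); Q=P-V; a=np.c_[Q@XR-1.2,Q@YR,P[:,2]]
        m=(abs(P[:,2]-zb-3)<9)&(a[:,1]>80)&(a[:,1]<215)&(a[:,0]>-130)&(a[:,0]<-45 if zb>195 else a[:,0]<40)&(C.sum(1)>200)
        if m.sum()<10: print(n,m.sum()); continue
        l=cv2.fitLine(a[m].astype(np.float32),cv2.DIST_HUBER,0,.01,.01).ravel(); print(n,m.sum(),'med',np.median(a[m],0).round(1),'y',np.percentile(a[m,1],[1,99]).round(1),'fit',l.round(3))
E
python3 - <<'E'
from h import *
YAW=-.1186-.045; q=down(np.pi+YAW)
# bar offset in tool-yaw frame, from grasp
d=np.array([526.7-447.1,266.8-253.6]); rel=np.array([[np.cos(.12),np.sin(.12)],[-np.sin(.12),np.cos(.12)]])@d; print(rel)
o=np.array([[np.cos(YAW),-np.sin(YAW)],[np.sin(YAW),np.cos(YAW)]])@rel
t=rail(147.8,-80,204-78); t[:2]-=o
p=bot.get_state()['position']; 
bot.movel(t,100,orientation=q); bot.dwell(.3); print(bot.get_state()['position'],t,bot.get_state()['clock']); bar(204)
save(np.load('scene.npz'),'pre.png',(250,70,410,190),5)
E
```

```text
[80.60776855  3.57598229]
[502.71687576 131.10535947 126.02984514] [502.82247496 130.82788934 126.        ] 36.0
scene 55 med [-78.  189.4 204.1] y [168.8 203.1] fit [ 1.20000e-02  9.98000e-01 -6.70000e-02 -7.82110e+01  1.87456e+02
  2.03837e+02]
top 12 med [-83.1 101.1 205.5] y [ 95.7 107.2] fit [  0.262   0.659   0.705 -82.984 102.082 205.685]
```

View pics/pre.png

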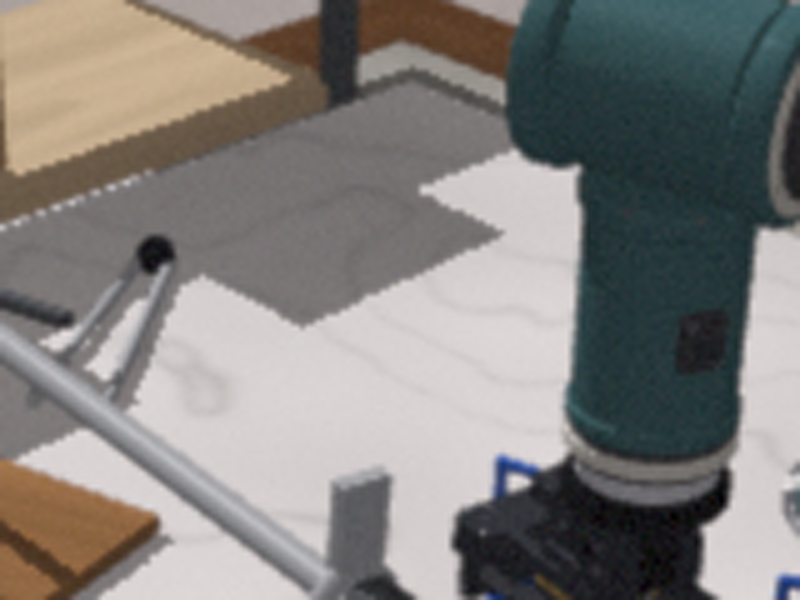

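Pre.png shows the wrist tube at (655,330) and its larger elbow joint at (640,80); the hook's tab is at (360,520). I'll check the arm's envelope towards the rail before moving in.

Run:
```python
from h import *
f=np.load('scene.npz'); P=cloud(f)[:260,300:500].reshape(-1,3); s=bot.get_state(); o=s['position']; Q=P-o; a=np.c_[Q@XR,Q@YR,Q[:,2]]
for z in range(60,420,20):
    m=(a[:,2]>z)&(a[:,2]<z+20)&(abs(a[:,1])<110)&(abs(a[:,0])<72)
    if m.sum()>10: print(z,m.sum(),'x max %.0f'%np.percentile(a[m,0],98),'y',np.percentile(a[m,1],[2,98]).round(0))
```

```text
60 405 x max 38 y [-80.  89.]
80 588 x max 39 y [-83.  95.]
100 898 x max 37 y [-88.  95.]
120 155 x max 23 y [-38.  20.]
140 193 x max 40 y [-37.  39.]
160 276 x max 38 y [-24.  38.]
180 297 x max 39 y [-18.  40.]
200 299 x max 38 y [-16.  38.]
220 284 x max 38 y [-16.  40.]
240 322 x max 37 y [-17.  45.]
260 315 x max 37 y [-15.  38.]
280 347 x max 40 y [-19.  41.]
300 397 x max 50 y [-35.  66.]
320 599 x max 58 y [-35.  70.]
340 784 x max 58 y [-35.  70.]
360 1279 x max 48 y [-58.  65.]
380 281 x max 30 y [-75.  56.]
400 26 x max -61 y [-81. -67.]
```

Run:
```python
from h import *
p=bot.get_state()['position']; p=rail((p-V)@YR,(p-V)@XR-1.2,126)
c=p+XR*82.5-YR*1
print(bot.movel(c,60,force_limit=3)); bot.dwell(.2); print(bot.get_state()['clock'],rd(4)); bar(190+14)
c[2]=97; print(bot.movel(c,40,force_limit=4)); bot.dwell(.2); print(rd(4))
c[2]=84; print(bot.movel(c,6,force_limit=2)); print(bot.get_state()['clock'],rd(4),rd(4)); 
save(snap('scene'),'low.png',(270,130,430,250),5)
```

```text
False
37.825 [-1.4000e-01  4.2000e-01 -1.7100e+00  1.4704e+02  1.2604e+02  2.0000e-02
  1.5000e-01 -2.0000e-02]
scene 42 med [-52.6 146.8 205.4] y [122.3 210.6] fit [ 3.20000e-02  9.99000e-01  4.10000e-02 -5.28700e+01  1.52738e+02
  2.05675e+02]
top 64 med [-107.7  170.4  208.8] y [100.5 212.2] fit [ 9.30000e-02  9.95000e-01 -4.60000e-02 -1.07356e+02  1.59384e+02
  2.09128e+02]
False
[-2.7000e-01  8.0000e-02 -2.3300e+00  1.4708e+02  9.7300e+01  4.0000e-02
  1.2000e-01  1.0000e-02]
True
40.4 [ 2.0000e-02 -9.0000e-02  1.7500e+00  1.4693e+02  9.1310e+01  0.0000e+00
 -1.4000e-01 -2.0000e-02] [ 2.9000e-01 -7.2000e-01  1.9800e+00  1.4686e+02  9.1050e+01 -3.0000e-02
 -2.0000e-01  2.0000e-02]
```

View pics/low.png

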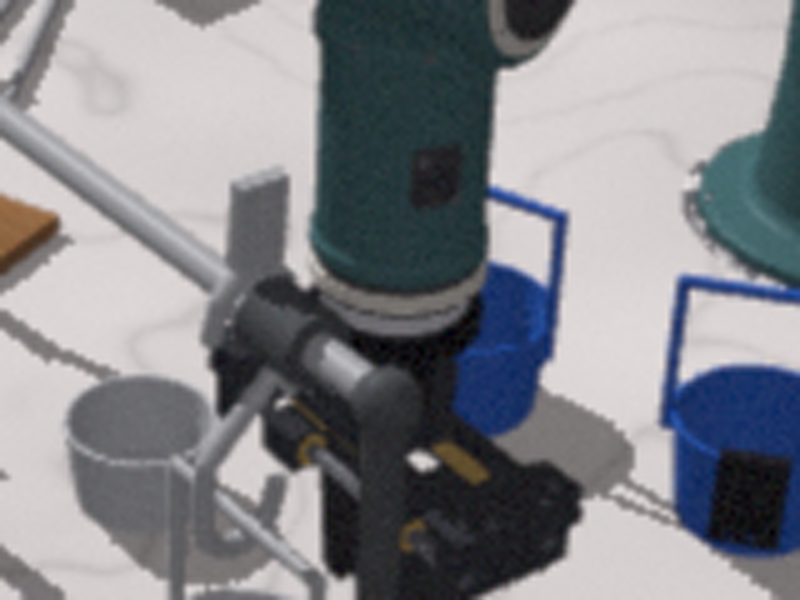

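Low.png shows the bar (180,465)–(320,580) lying in the lower curl at about (235,530). Contact came at the predicted height, so I'll release and back off.

Run:
```python
from h import *
bot.ungrasp(); bot.dwell(.3); p=bot.get_state()['position']
print(rd(2),bot.movel(p-XR*110,60,force_limit=4)); p=bot.get_state()['position']; bot.movel(p+[0,0,120],120); bot.dwell(1.5); print(bot.get_state()['clock'])
f=snap('scene'); save(f,'end.png',(250,120,410,240),5); bar(168)
f=wsnap('wend'); P=cloud(f).reshape(-1,3); Q=P-rail(147.3,0,0); a=np.c_[Q@XR,Q@YR,P[:,2]]
for z0,z1 in((325,341),(100,133),(186,192),(168,178)):
    m=(abs(a[:,0])<120)&(abs(a[:,1])<70)&(a[:,2]>z0)&(a[:,2]<z1)
    if m.sum()>4: print(z0,m.sum(),np.median(a[m],0).round(1),np.percentile(a[m],[5,95],axis=0).round(0).tolist())
```

```text
[-7.0000e-02 -1.2000e-01  1.4000e-01  1.4676e+02  9.0740e+01  1.0000e-02
  1.0000e-02  1.0000e-02] False
46.6917
scene 211 med [  5.8 152.2 171.4] y [ 99.5 201.9] fit [ 5.00000e-03  1.00000e+00 -8.00000e-03  5.67900e+00  1.56653e+02
  1.71148e+02]
top 103 med [  0.7 144.1 173.2] y [ 94.8 196.3] fit [ 1.40000e-02  1.00000e+00 -2.00000e-03  9.62000e-01  1.45131e+02
  1.73861e+02]
100 1203 [-83.1   2.2 114.3] [[-84.0, -46.0, 102.0], [3.0, 49.0, 128.0]]
```

View pics/end.png

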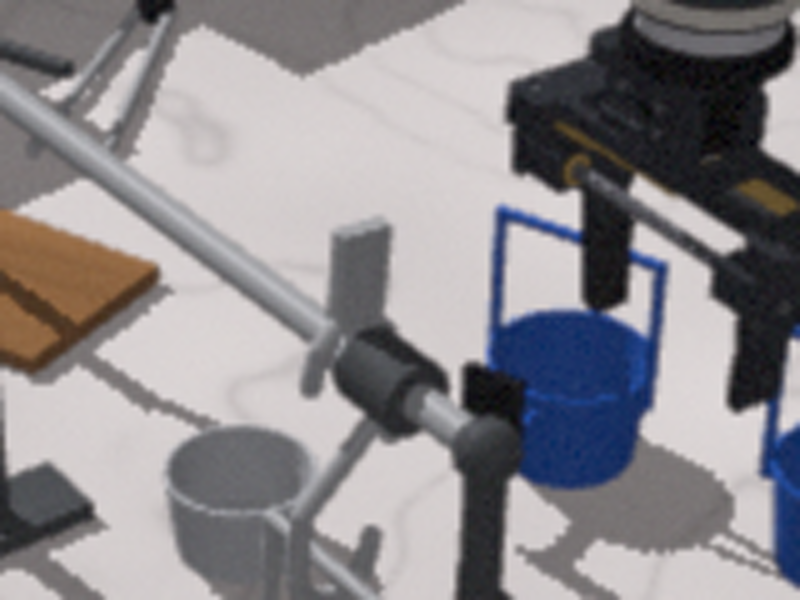

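End.png shows the hook upright on the rail by the stop, (360,280), with the pail's bar hanging in the lower curl at (330,560). The clouds put the bar within a few millimetres of the hook, level and clear of the gripper.

```bash
python3 -c "
from h import *
print(sign_off())"
```

```text
the job is handed in; nothing more can be done
None
```

I handed the job in at about 47 s of the 72 s allowed. The hook was set on the rail and pressed to about 5.5 N against the sleeve, and the pail is left hanging level by mid-bar in the hook's lower curl. No verdict came back.

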